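# Hang the spark-trap sieve in the extraction inlet and lock it

### The job

Fit the spark-trap sieve into the fume-extraction inlet pot on the bench: hang it upright in the collar with its three lugs down through the three gaps, then turn it clockwise (seen from above) under light pressure until the lugs drop into their locking notches, and let go. Work by feel and do not force the thin sheet metal; leave the other things on the bench where they are.

Things in the scene. Friction and masses are not known exactly. Their poses are not given: they have to be found in the camera images.
- sieve: Round steel wire sieve (spark trap) with a bridge handle, loose, upright, 0.22 to 0.37 kg. Basket 92 mm in diameter and 52 mm high, bottom edge bevelled. Origin: centre of its underside, z up. Three lugs stick out from its rim band at 0, 120 and 240 degrees from its own x axis (counter-clockwise from above), round pins 10 mm thick, reaching 58 mm from the axis.
- sieve_handle (a point): Centre of the handle bar, 102 mm above the sieve's underside. The bar is 14 x 14 mm in section and 85 mm long and runs along the sieve's y axis over its centre: pinch it here from above, closing along the sieve's x axis.
- lug0 (a point): Middle of the underside of the lug on the sieve's +x side, 52 mm from the axis and 36 mm above the sieve's underside.
- lug1 (a point): The same point on the lug at 120 degrees.
- lug2 (a point): The same point on the lug at 240 degrees.
- inlet_pot: Grey sheet-metal extraction inlet pot, fixed, 164 mm wide at the foot, 140 mm at the top, 99 mm high, open at the top; a 56 mm hose stub on its +x side reaches 102 mm from the axis. Origin: centre of its underside on the bench, z up. A stop pin under the ring, 22 degrees counter-clockwise of each gap, blocks turning the wrong way.
- collar (a point): Centre of the opening (96 mm wide), level with the top of the flat steel retaining ring, 99 mm above the bench; axes as the pot's. The ring is 5 mm thick and has three gaps, each about 20 mm wide, at 60, 180 and 300 degrees from the pot's x axis (counter-clockwise from above), through which the lugs go down.
- ledge (a point): Centre of the opening at the level of the flat ledge, 80 mm above the bench, on which the lugs stand once down through the gaps; 14 mm of height under the ring for the 10 mm lugs; axes as the pot's. The ledge has three locking notches, each 15 mm wide and 8 mm deep (bottom 72 mm above the bench), hidden under the ring.
- gap0 (a point): Middle of the retaining ring's gap at 180 degrees, 59 mm from the axis, level with the ring's top. Seen from above, each notch lies clockwise of its gap by one unknown angle between 25 and 75 degrees, the same for all three, set differently on each pot. Turn under light downward pressure until the lugs drop; the ledge goes on past the notches, so a sieve carried over without pressure misses them.
- pliers: Black-handled pliers lying flat at the back left of the bench, 201 x 64 x 13 mm. Leave alone.
- tee: Grey cast tee fitting, 54 x 72 x 40 mm, at the back of the bench. Leave alone.
- bottle: Small brown bottle with a red cap, 27 mm wide, 56 mm high, standing between the pot and the sieve. Leave alone.

How it is judged (in metres and radians):
On the way:
1. the sieve hangs in the collar, upright, all three lugs down through the gaps onto the ledge (within 3 mm of it) (z of each of lug0, lug1, lug2 in the frame of inlet_pot below 0.083 m and horizontal distance between sieve and inlet_pot below 0.006 m), for 0.1 s.
At the end, for the whole second after the job is handed in: The sieve hangs upright (within 3 degrees) and central (within 6 mm) in the inlet pot, all three lugs down in the locking notches (undersides within 2.5 mm of the notch bottoms), at rest and released (z of each of lug0, lug1, lug2 in the frame of inlet_pot below 0.0745 m and horizontal distance between sieve and inlet_pot below 0.006 m and angle between sieve's own z axis and vertical below 0.05 rad and linear speed of sieve below 0.01 m/s); the robot touches nothing.
It fails at once if the sieve was forced: more than 30 N between it and the inlet pot before the lugs were down in the notches, or more than 90 N at any time (a light knock as it drops home is allowed) (contact force between sieve and inlet_pot above 90 N or (contact force between sieve and inlet_pot above 30 N and z of sieve in the frame of inlet_pot above 0.0385 m)).
It fails at once if the gripper or arm leaned on the inlet pot with more than 30 N (contact force between any of the fingers, the arm and inlet_pot above 30 N).
It fails at once if another thing on the bench was shifted by more than 20 mm (distance of any of pliers, tee, bottle from where it was at the start of the episode above 0.02 m).
It also fails if it takes over 72 s, if anything falls off the work surface, if the arm or the gripper's body presses on something with over 40 N, if the wrist force passes 120 N, or if a joint passes its speed limit or range.

### The arm

A 6-joint arm with a two-finger parallel gripper is mounted at the origin on a cart in front of the work surface, level with it; the furniture and walls round the work are solid. World frame = base frame: x ahead of the robot, y to its left, z up, the work surface at z = 0. Lengths are in mm, angles in rad, forces in N, time in s.
With the tool pointing down it reaches from about 275 to 1000 mm from the base axis. Payload 8.4 kg.
Tool frame: the origin (TCP) lies at the very end of the fingers, on their centre line; the grasp point (between the pads) lies 19 mm behind it; z points along the fingers, y is the line along which they close (so a half turn about z gives the same grasp; the last joint's range is limited). The gripper opens to 85 mm and grips with 20 to 120 N. Pads are 22 mm wide; open, the fingers measure 114 mm over their backs; the gripper's body (76 mm by 85 mm) begins 54 mm behind the grasp point. The pads swing forward as they close: fully open they stand 13 mm farther back than shut.
Start: joints at [-0.002, 0.353, 1.633, -0, 1.155, -0.002], TCP at [625.002, -0, 231.281] pointing down, gripper open.
Joint ranges: [-2.63, 2.63], [-0.92, 2.1], [0.06, 2.66], [-1.3, 4.44], [0, 2.69], [-3.02, 3.02]. Speed limits (rad/s): [2.22, 2.22, 2.79, 3.14, 3.14, 3.14].

### API

Orientations are given as [roll, pitch, yaw] about the fixed x, y, z axes, in that order (R = Rz(yaw) Ry(pitch) Rx(roll)).
In Python, from rig import sensors, grab_frame, camera_params, order gives the robot as it stands. The module is installed in compiled form; this text tells all that it offers.
- The arm moves only by the tool move_arm, never from a script. Its argument "motion" is a list of rows, each a list of 7 numbers: the turn, a rotation vector about the tool's x, y, z in parts of the range, where 1.0 means 4 rad, then the shift along the tool's x, y, z in a scale on which 1.0 is 0.5 m, then the finger opening in m, from 0 to 0.0854. A call has 1 to 8 rows; each row is the pose to reach, as a shift and turn from the pose commanded when the call began, along the tool's axes at that moment; what a row does not reach only later rows make up. A row lasts 1/8 s, in which the tool goes at most 62.5 mm and 10.7 degrees, less where a joint would pass 70% of its speed; a pose out of reach is approached as far as the arm can. No shift or turn number may pass 1 either way. A call with a gripper value outside its range is refused whole. The fingers move at their own pace and stop on an object; "grip_force" is the grip in N (left out, the last holds). Time passes only in rows, so rows that repeat a pose let the fingers close. It gives the time, the measured TCP pose, the force, the opening and the grip force at its end, in the units of the state.
- sensors.sense(): the state, without advancing time (a new reading comes with each control period).
- grab_frame(name): name is "scene" or "side" or "wrist"; returns (picture, depth): 384x512x3 uint8, red, green, blue; 384x512 float32, mm along the optical axis (not along the pixel's ray), 0 where there is no reading.
- camera_params(name): a dict with "camera_matrix" (3x3 intrinsics, pixels), "world_from_camera" (4x4, takes a point from camera to world coordinates). Camera axes: x right, y down, z forward; pixel columns grow to the right and rows downward; lengths in mm; the calibration is good to about 2 mm. The wrist camera is an equidistant fisheye: a pixel r from the principal point sees the ray r / f radians off the axis. A picture is of the moment at which its call begins: read the wrist's pose just before it. camera_params takes no time and is no camera call; for the wrist camera it gives the pose at the moment of the call.
- order.sign_off(): hands the job in; it is judged then, once.
The state is a dict: "clock": time; "qpos": joint angles; "qvel": joint speeds; "joint_efforts": joint torques, N m; "eef_pos": TCP position; "tcp_rot": TCP orientation; "contact_force": force on the tool from outside, world axes, zero at the start; "wrist_torque": the same for the moment, N m; "opening": opening from 0.0 (shut) to 1.0 (fully open); "grasp_force": force on a finger pad.
Only numpy, scipy, OpenCV 4.12 (cv2) and the standard library are available. Lean on these libraries where they do the work, as an engineer would, in place of code of your own. Each camera call takes 0.05 s, during which the arm holds its last target. There are 200 camera calls.

## Working session

There is one attempt and no reset: what is moved stays moved. The work goes in short steps, Python scripts to look and compute and a tool call to move; the robot and the scene stay as the last step left them, time stands still between calls to the robot, and variables do not carry over. Pictures are saved under pics/ and viewed, at most 10 in all, crops included, and the job is handed in when it is done.

Besides the shell and the picture viewer there is one more tool, called by a JSON object that holds its "fn" and its "kwargs", one argument or row to a line. move_arm: Moves the arm, as the interface text tells. Its arguments: {"type":"object","properties":{"motion":{"type":"array","items":{"type":"array","items":{"type":"number"}}},"grip_force":{"type":"number"}},"required":["motion"]}

```bash
mkdir -p pics; cat > h.py <<'E'
import numpy as np, cv2
from rig import sensors, grab_frame, camera_params, order
def cloud(name):
    p=camera_params(name); im,d=grab_frame(name)
    K=np.array(p["camera_matrix"]);T=np.array(p["world_from_camera"])
    v,u=np.mgrid[:384,:512]
    P=np.stack([(u-K[0,2])/K[0,0]*d,(v-K[1,2])/K[1,1]*d,d],-1)@T[:3,:3].T+T[:3,3]
    P[d==0]=np.nan
    return im,P,K,T
E
python3 - <<'E'
from h import *
s=sensors.sense();print(s)
for n in("scene","side"):
    im,P,K,T=cloud(n);print(n,T.round(2).tolist(),K.tolist())
    cv2.imwrite(f"pics/{n}.png",cv2.resize(im[...,::-1],(800,600)));np.savez(f"{n}.npz",im=im,P=P,K=K,T=T)
E
```

```text
{'clock': 0.0, 'qpos': array([-2.41894397e-03,  3.53642316e-01,  1.63412567e+00,  2.50907428e-06,
        1.15519987e+00, -2.41207022e-03]), 'qvel': array([ 0.00100335, -0.0020215 , -0.00062078, -0.00050173,  0.00035383,
       -0.00032702]), 'joint_efforts': array([-2.03471049e-03, -6.05236173e+01, -3.42063046e+01, -2.62302356e-04,
        9.48130677e-03,  3.61521288e-06]), 'eef_pos': array([ 6.24529277e+02, -9.91322081e-03,  2.30568946e+02]), 'tcp_rot': array([-3.14021746e+00, -5.61116806e-06,  1.57078843e+00]), 'contact_force': array([ 0.16649849, -0.15388072,  0.0762473 ]), 'wrist_torque': array([ 0.00508097, -0.01422332, -0.01392227]), 'grasp_force': 0.0, 'opening': 1.000029739411992}
scene [[0.29, -0.55, 0.78, -118.65], [-0.96, -0.15, 0.24, -239.49], [-0.01, -0.82, -0.57, 581.43], [0.0, 0.0, 0.0, 1.0]] [[410.1558958919677, 0.0, 260.63563619082555], [0.0, 410.1558958919677, 192.20815605071186], [0.0, 0.0, 1.0]]
side [[-0.97, -0.07, 0.21, 331.67], [-0.22, 0.4, -0.89, 813.1], [-0.02, -0.91, -0.4, 495.08], [0.0, 0.0, 0.0, 1.0]] [[401.6883225960896, 0.0, 257.6084667620469], [0.0, 401.6883225960896, 197.5668844168182], [0.0, 0.0, 1.0]]
```

View pics/scene.png

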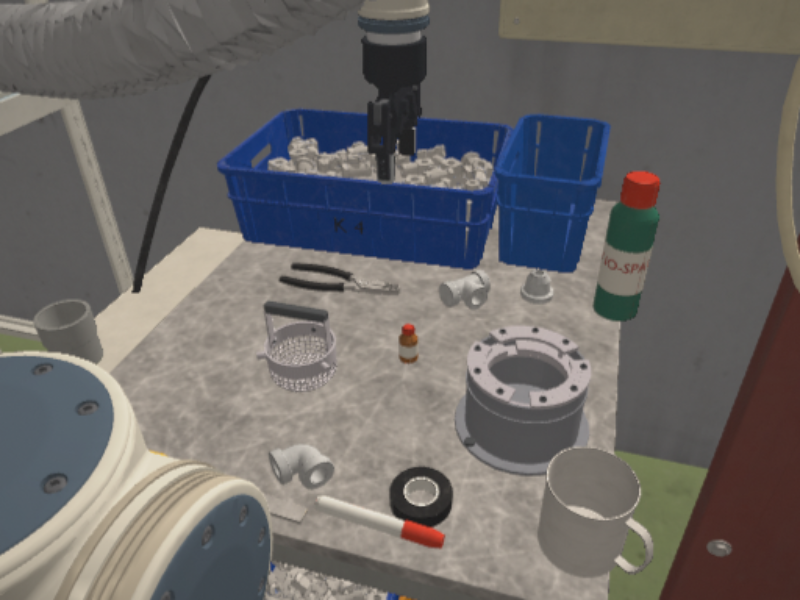

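View pics/side.png

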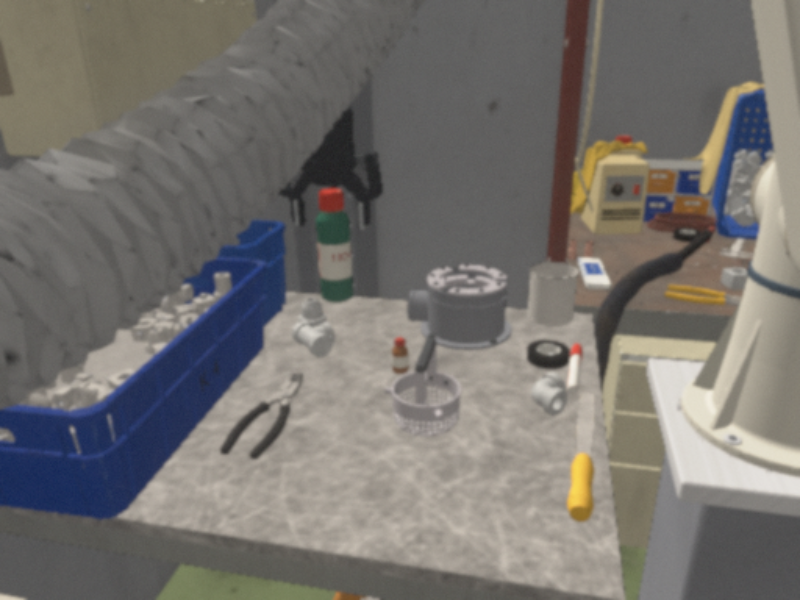

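The scene view shows the sieve at about (300,350) with its handle bar at (296,311), the bottle at (408,345) and the pot ring at (528,370). In the side view the sieve is at (426,400), the pot is at (467,300), and its hose stub is on the left at (417,305), away from the robot.

```bash
cat >> h.py <<'E'
def circ(X):
    A=np.c_[2*X,np.ones(len(X))];c=np.linalg.lstsq(A,(X**2).sum(1),rcond=None)[0]
    return c[:2],np.sqrt(c[2]+c[:2]@c[:2])
def roi(P,x0,x1,y0,y1):
    m=np.zeros(P.shape[:2],bool);m[int(y0/1.5625):int(y1/1.5625),int(x0/1.5625):int(x1/1.5625)]=1
    return m
E
python3 - <<'E'
from h import *
R={"scene":dict(pot=(450,600,320,430),siv=(245,350,295,395),bot=(395,420,320,365)),"side":dict(pot=(405,520,260,350),siv=(380,470,335,435),bot=(388,412,335,378))}
for n in R:
    f=np.load(n+".npz");P=f["P"];im=f["im"]
    m=roi(P,*R[n]["pot"])&(abs(P[...,2]-99)<4);X=P[m]
    (hc,r,)=cv2.minEnclosingCircle(X[:,:2].astype(np.float32)) 
    print(n,"ring",hc,r,"z",np.median(X[:,2]),len(X))
    m=roi(P,*R[n]["siv"])
    g=im.max(-1)<95
    h=m&(P[...,2]>93)&(P[...,2]<125);X=P[h]
    if len(X):
        rc=cv2.minAreaRect(X[:,:2].astype(np.float32));print("handle",rc,len(X),np.percentile(X[:,2],[5,50,95]))
        v=np.linalg.svd(X[:,:2]-X[:,:2].mean(0))[2][0] if len(X)<5000 else 0
        print(" mean",X.mean(0),"dir",np.degrees(np.arctan2(v[1],v[0])))
    X=P[m&(P[...,2]>28)&(P[...,2]<58)];print("band",cv2.minEnclosingCircle(X[:,:2].astype(np.float32)),len(X), circ(X[:,:2]))
    X=P[roi(P,*R[n]["bot"])&(P[...,2]>15)];print("bottle",np.nanmean(X,0),np.nanmax(X[:,2]))
    X=P[roi(P,400,430,285,325)] if n=="side" else None
    if X is not None: X=X[(X[:,2]>20)&(X[:,2]<95)];print("stub",X.mean(0),X.max(0))
E
```

```text
scene ring (456.187255859375, -205.6309051513672) 71.36128997802734 z 99.30637614424205 1655
handle ((471.1058044433594, 91.3336181640625), (16.28619384765625, 85.0607681274414), 0.9653856754302979) 356 [ 97.59430598 107.28847112 110.11930013]
 mean [468.02920014  89.1989056  105.51571218] dir -89.0427365908605
band ((465.0477600097656, 91.30972290039062), 55.03826904296875) 882 (array([470.863328  ,  91.48154002]), np.float64(45.64550423486116))
bottle [531.64231879 -38.70577504  37.41059356] 57.65707466361266
side ring (460.8740234375, -104.28424072265625) 174.7785186767578 z 99.77189360184678 491
handle ((472.1622314453125, 91.70916748046875), (86.22339630126953, 14.453476905822754), 89.790283203125) 200 [ 96.09858706 108.88274407 110.51467725]
 mean [471.04571317 103.1183635  106.51101201] dir 89.1024259106105
band ((496.71295166015625, 50.58161926269531), 106.2246322631836) 965 (array([497.85461478,  58.7363138 ]), np.float64(70.02189292678231))
bottle [535.37165149 -24.71875183  37.47964489] 57.75807232606155
stub [ 538.55393918 -185.69979747   51.06391747] [ 559.62927799 -171.27936247   91.3102768 ]
```

The manual's scale: shifts go in shares of 0.5 m and turns go in shares of 4 rad. Converting my numbers, -0.16 m / 0.5 = -0.32, -0.07 m / 0.5 = -0.14.

{"fn": "move_arm", "kwargs": {
  "motion": [
    [0,0,0,-0.04,-0.11,-0.04,0.0854],
    [0,0,0,-0.08,-0.22,-0.08,0.0854],
    [0,0,0,-0.12,-0.32,-0.14,0.0854],
    [0,0,0,-0.12,-0.32,-0.14,0.0854],
    [0,0,0,-0.12,-0.32,-0.14,0.0854]
  ]
}}

```text
clock: 0.72
eef_pos: [465.3, -60.0, 301.3]
tcp_rot: [3.141, -0.0, 1.57]
contact_force: [0.1, -0.9, -0.3]
opening: 1.0
grasp_force: 0.0
```

```bash
python3 - <<'E'
from h import *
s=sensors.sense();print(s["clock"],s["eef_pos"],s["tcp_rot"],s["qpos"].round(2))
p=camera_params("wrist");im,d=grab_frame("wrist");print(np.array(p["world_from_camera"]).round(3).tolist(),np.array(p["camera_matrix"]).tolist())
np.savez("wrist.npz",im=im,d=d,K=p["camera_matrix"],T=p["world_from_camera"])
cv2.imwrite("pics/wrist1.png",cv2.resize(im[...,::-1],(800,600)))
for n in("scene","side"):
    P=np.load(n+".npz")["P"];m=(P[...,2]>140)&(P[...,0]>250)&(P[...,0]<620)&(P[...,1]>-350)&(P[...,1]<200)
    X=P[m];print(n,len(X),X.min(0) if len(X) else 0,X.max(0) if len(X) else 0)
E
```

```text
0.725 [465.32938501 -60.00404536 301.34654922] [ 3.14063048e+00 -5.83488482e-05  1.57033960e+00] [-0.13  0.04  1.87  0.    1.24 -0.13]
[[1.0, -0.001, 0.0, 465.672], [-0.001, -0.961, -0.275, 9.578], [0.0, 0.275, -0.961, 444.337], [0.0, 0.0, 0.0, 1.0]] [[297.3186396354542, 0.0, 255.9234518689318], [0.0, 297.3186396354542, 188.62906289097867], [0.0, 0.0, 1.0]]
scene 6833 [ 264.47096682 -349.94648058  244.24281722] [619.99243364 199.88971194 490.34767218]
side 5312 [ 267.07344397 -349.99354471  246.5403275 ] [619.96277787 199.83023494 534.70649935]
```

View pics/wrist1.png

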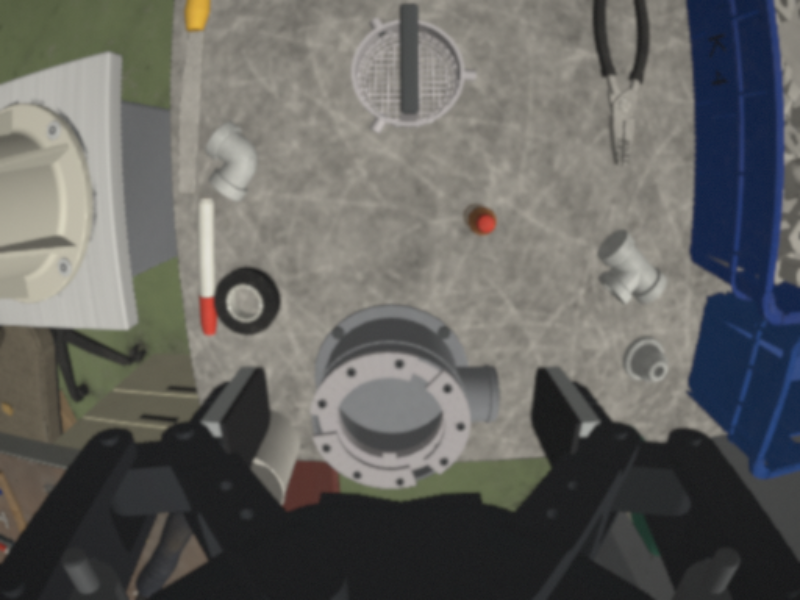

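The wrist view shows the sieve at (408,72), with its lugs at (470,75), (377,22) and (380,125), so its x axis points along world +x. The pot ring is at (393,415), with gaps near (433,378), (327,440) and (415,472), and the stub is on the right at (485,395). I'll rectify both onto horizontal planes.

```bash
cat >> h.py <<'E'
def proj(X,K,T):
    c=(X-T[:3,3])@T[:3,:3];rho=np.hypot(c[...,0],c[...,1]);th=np.arctan2(rho,c[...,2]);k=th/np.maximum(rho,1e-9)
    return np.stack([K[0,0]*k*c[...,0]+K[0,2],K[1,1]*k*c[...,1]+K[1,2]],-1)
def ortho(im,K,T,cx,cy,z,h,s):
    a=np.arange(-h,h,1/s);X,Y=np.meshgrid(cx+a,cy-a)   # cols +x, rows -y
    q=proj(np.stack([X,Y,np.full_like(X,z)],-1),K,T).astype(np.float32)
    return cv2.remap(im,q[...,0],q[...,1],cv2.INTER_CUBIC)
E
python3 - <<'E'
from h import *
f=np.load("wrist.npz");im,K,T=f["im"],f["K"],f["T"]
a=ortho(im,K,T,456,-206,99,80,2.5);b=ortho(im,K,T,471,91.5,46,80,2.5)
cv2.imwrite("pics/ortho.png",np.hstack([a,b])[...,::-1])
E
```

```text
(no output)
```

View pics/ortho.png

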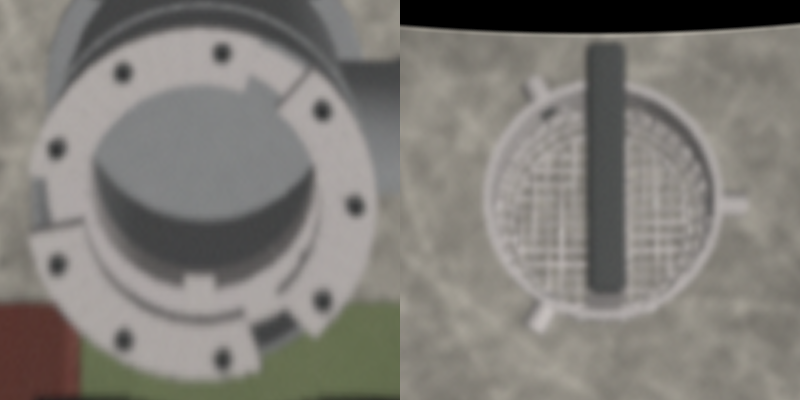

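```bash
python3 - <<'E'
from h import *
for n in("scene","side"):
    P=np.load(n+".npz")["P"]
    for y in range(60,320,40):
        m=(P[...,2]>140)&(P[...,2]<900)&(P[...,0]>250)&(P[...,0]<620)&(P[...,1]>y)&(P[...,1]<y+40);X=P[m]
        print(n,y,len(X),X.min(0).round() if len(X) else 0,X.max(0).round() if len(X) else 0)
f=np.load("wrist.npz");im,K,T=f["im"],f["K"],f["T"]
g=cv2.cvtColor(ortho(im,K,T,456,-206,99,80,5),cv2.COLOR_RGB2GRAY)
n,l,st,c=cv2.connectedComponentsWithStats((g<105).astype(np.uint8))
pts=[]
for i in range(1,n):
    q=(c[i]/5-80)*[1,-1]
    if 50<st[i,4]<1500 and 55<np.hypot(*(q-[1,-1]))<68: pts.append(q);print(q.round(1),st[i,2:])
E
```

```text
scene 60 514 [529.  60. 412.] [597. 100. 459.]
scene 100 684 [533. 100. 395.] [611. 140. 457.]
scene 140 784 [536. 140. 376.] [616. 180. 455.]
scene 180 896 [543. 180. 360.] [612. 220. 452.]
scene 220 863 [546. 220. 349.] [619. 260. 449.]
scene 260 869 [554. 260. 336.] [619. 300. 446.]
scene 300 825 [557. 300. 324.] [619. 340. 442.]
side 60 523 [519.  60. 433.] [549. 100. 527.]
side 100 854 [526. 100. 427.] [620. 140. 527.]
side 140 1257 [534. 140. 411.] [620. 180. 526.]
side 180 1400 [544. 180. 378.] [620. 220. 510.]
side 220 1544 [546. 220. 369.] [620. 260. 489.]
side 260 1769 [555. 260. 354.] [620. 300. 479.]
side 300 1980 [560. 300. 333.] [620. 340. 461.]
[ 8.6 58.8] [ 30  33 799]
[-31.   50.9] [ 31  33 821]
[48.7 35.8] [ 31  35 848]
[-57.4  20.5] [ 31  35 855]
[61.9 -2.3] [ 32  35 831]
[-62.4  -9. ] [ 21  22 254]
[-57.1 -25.9] [ 30  36 846]
[ 49.  -40.4] [ 32  35 896]
[-30.7 -56.1] [ 30  37 884]
[  9.  -63.8] [ 28  38 824]
```

Converted, 0.152 m / 0.5 = 0.304, 0.13 m / 0.5 = 0.26.

{"fn": "move_arm", "kwargs": {
  "motion": [
    [0,0,0,0.04,0.004,0.1,0.0854],
    [0,0,0,0.1,0.008,0.2,0.0854],
    [0,0,0,0.2,0.012,0.26,0.0854],
    [0,0,0,0.304,0.012,0.26,0.0854],
    [0,0,0,0.304,0.012,0.26,0.0854],
    [0,0,0,0.304,0.012,0.26,0.0854]
  ]
}}

```text
clock: 1.52
eef_pos: [471.0, 92.3, 170.4]
tcp_rot: [-3.14, 0.001, 1.573]
contact_force: [0.1, -0.1, -0.2]
opening: 0.999
grasp_force: 0.0
```

```bash
python3 - <<'E'
from h import *
s=sensors.sense();print(s["clock"],s["eef_pos"],s["contact_force"])
p=camera_params("wrist");im,d=grab_frame("wrist");K=p["camera_matrix"];T=p["world_from_camera"]
np.savez("wrist2.npz",im=im,d=d,K=K,T=T)
a=ortho(im,K,T,471,91.5,109,50,4);b=ortho(im,K,T,471,91.5,46,70,5)
g=cv2.cvtColor(a,cv2.COLOR_RGB2GRAY)
n,l,st,c=cv2.connectedComponentsWithStats((g<95).astype(np.uint8))
for i in range(1,n):
    if st[i,4]>2000:
        ys,xs=np.nonzero(l==i);print(st[i],cv2.minAreaRect(np.c_[xs/4-50,50-ys/4].astype(np.float32)))
cv2.imwrite("pics/o2.png",np.hstack([cv2.resize(a,(400,400)),cv2.resize(b,(400,400))])[...,::-1])
E
```

```text
1.525 [470.98116623  92.25529803 170.37015184] [ 0.0777691  -0.13248916 -0.20628186]
[  117     8   221   360 22210] ((7.006951332092285, 1.1814002990722656), (87.78195190429688, 47.610382080078125), 73.06212615966797)
```

View pics/o2.png

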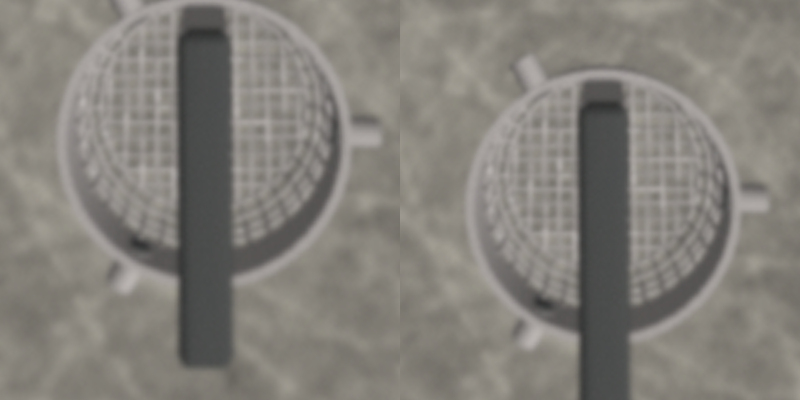

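The ortho view (left panel, z=109) shows the bar at columns 179–231 and rows 28–366. That makes it 13 x 84.5 mm, as specified, centred at (472.2, 92.2) and parallel to y. I'll grasp there.

{"fn": "move_arm", "kwargs": {
  "motion": [
    [0,0,0,0,0.002,0.08,0.0854],
    [0,0,0,0,0.002,0.14,0.0854],
    [0,0,0,0,0.002,0.174,0.0854],
    [0,0,0,0,0.002,0.174,0.0854],
    [0,0,0,0,0.002,0.174,0.03]
  ],
  "grip_force": 30
}}

```text
clock: 2.2
eef_pos: [472.6, 91.4, 84.9]
tcp_rot: [3.141, -0.0, 1.57]
contact_force: [0.9, 0.1, 0.4]
opening: 0.814
grasp_force: 0.0
```

{"fn": "move_arm", "kwargs": {
  "motion": [
    [0,0,0,0,0,0,0],
    [0,0,0,0,0,0,0],
    [0,0,0,0,0,0,0],
    [0,0,0,0,0,0,0],
    [0,0,0,0,0,0,0],
    [0,0,0,0,0,0,0]
  ]
}}

```text
clock: 2.95
eef_pos: [472.0, 92.1, 84.7]
tcp_rot: [3.142, -0.0, 1.571]
contact_force: [-2.4, -0.4, 6.3]
opening: 0.153
grasp_force: 32.5
```

Converted, -0.24 m / 0.5 = -0.48, -0.12 m / 0.5 = -0.24, -0.6 rad / 4 = -0.15.

{"fn": "move_arm", "kwargs": {
  "motion": [
    [0,0,0,0,0,-0.06,0],
    [0,0,0,0,0,-0.12,0],
    [0,0,0,-0.04,0,-0.19,0],
    [0,0,0,-0.1,-0.008,-0.24,0],
    [0,0,-0.0375,-0.2,-0.016,-0.26,0],
    [0,0,-0.075,-0.3,-0.024,-0.26,0],
    [0,0,-0.1125,-0.4,-0.032,-0.26,0],
    [0,0,-0.15,-0.48,-0.032,-0.26,0]
  ]
}}

```text
clock: 3.95
eef_pos: [455.1, -149.6, 214.0]
tcp_rot: [-3.141, -0.0, 2.175]
contact_force: [-0.1, 0.5, -2.8]
opening: 0.158
grasp_force: 31.3
```

```bash
python3 - <<'E'
from h import *
s=sensors.sense();print(s)
E
```

```text
{'clock': 3.95, 'qpos': array([-3.20655292e-01,  1.44377352e-01,  1.95433802e+00, -1.74692416e-04,
        1.04359630e+00, -9.24936302e-01]), 'qvel': array([-0.63823123,  0.14837412, -0.17580256,  0.00943826,  0.02353227,
       -1.82848246]), 'joint_efforts': array([  4.00645092, -46.29474163, -31.47667766,  -0.25886089,
         0.14292849,   2.88544692]), 'eef_pos': array([ 455.06581737, -149.60896581,  213.95666101]), 'tcp_rot': array([-3.14103937e+00, -4.83370604e-04,  2.17516515e+00]), 'contact_force': array([-0.09578502,  0.52189909, -2.84103659]), 'wrist_torque': array([ 0.0429782 ,  0.044326  , -0.03294801]), 'grasp_force': 31.28352999687195, 'opening': 0.1577531786059439}
```

```bash
cat >> h.py <<'E'
def orthop(im,K,T,cx,cy,z,h,s):
    a=np.arange(-h,h,1/s);X,Y=np.meshgrid(cx+a,cy-a)
    c=(np.stack([X,Y,np.full_like(X,z)],-1)-T[:3,3])@T[:3,:3]
    return cv2.remap(im,(c[...,0]/c[...,2]*K[0,0]+K[0,2]).astype(np.float32),(c[...,1]/c[...,2]*K[1,1]+K[1,2]).astype(np.float32),cv2.INTER_CUBIC)
E
python3 - <<'E'
from h import *
fs=[]
for n,o in(("scene",orthop),("side",orthop),("wrist",ortho)):
    f=np.load(n+".npz");a=o(f["im"],f["K"],f["T"],456,-206,99,80,5);g=cv2.cvtColor(a,cv2.COLOR_RGB2GRAY)
    if n!="wrist": fs.append(cv2.resize(a,(400,400)))
    bg=cv2.GaussianBlur(g,(0,0),25).astype(int)
    for t in(95,105,115,125):
        k,l,st,c=cv2.connectedComponentsWithStats((g<t).astype(np.uint8))
        q=(c/5-80)*[1,-1];r=np.hypot(*(q-[0,-1]).T)
        s=[i for i in range(1,k) if 120<st[i,4]<1500 and 56<r[i]<67]
        if len(s)>3: cc,R=circ(q[s]);print(n,t,len(s),cc.round(2),R.round(2),np.sort(np.degrees(np.arctan2(*(q[s]-cc).T[::-1]))).round(1))
    h=o(f["im"],f["K"],f["T"],471,91.5,109,50,5);g=cv2.cvtColor(h,cv2.COLOR_RGB2GRAY)
    k,l,st,c=cv2.connectedComponentsWithStats((g<80).astype(np.uint8));i=1+np.argmax(st[1:,4]);print(" bar",(st[i,:2]+st[i,2:4]/2)/5-50,st[i,2:4]/5)
cv2.imwrite("pics/o3.png",np.hstack(fs)[...,::-1])
E
```

```text
scene 95 9 [3.54 0.34] 61.82 [-157.9 -120.   -81.7  -37.6    0.2   38.2   82.2  120.2  158.2]
scene 105 9 [3.45 0.34] 61.83 [-157.9 -120.   -81.7  -37.5    0.2   38.2   82.1  120.2  158.2]
scene 115 9 [3.4  0.35] 61.84 [-157.9 -120.   -81.7  -37.6    0.3   38.2   82.1  120.2  158.2]
 bar [-8.3  3. ] [20.6 88. ]
 bar [-2.4 -9.4] [11.6 81.2]
wrist 95 9 [ 0.1  -2.49] 61.87 [-157.8 -119.9  -81.8  -37.8    0.2   38.2   82.1  120.2  158.3]
wrist 105 10 [-0.07 -2.5 ] 61.96 [-174.  -157.7 -119.8  -81.6  -37.7    0.2   38.1   81.9  120.1  158.2]
wrist 115 9 [ 0.09 -2.5 ] 61.88 [-157.8 -119.8  -81.8  -37.8    0.2   38.2   82.1  120.1  158.2]
wrist 125 9 [ 0.12 -2.53] 61.9 [-157.8 -119.9  -81.8  -37.8    0.3   38.2   82.1  120.2  158.2]
 bar [0.3 2.2] [11.4 82.4]
```

View pics/o3.png

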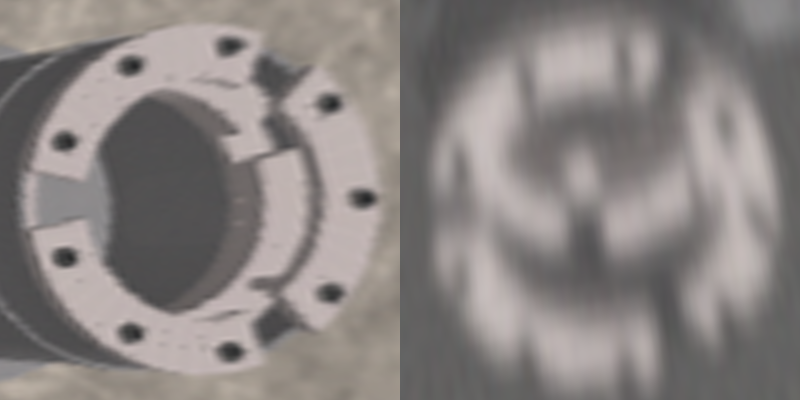

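The scene ortho clearly shows the gaps at 60, 180 and 300°, with all nine bolts centred at (459.5, -205.7) and a pot yaw of about 0.2°. The wrist camera puts the centre at (456.1, -208.5). I'll hang the sieve above the pot and settle the difference in one camera.

Converted, -0.0497 m / 0.5 = -0.0994, -0.034 m / 0.5 = -0.068, -0.45 rad / 4 = -0.1125.

{"fn": "move_arm", "kwargs": {
  "motion": [
    [0,0,-0.0375,-0.034,-0.022,0,0],
    [0,0,-0.075,-0.068,-0.044,0,0],
    [0,0,-0.1125,-0.0994,-0.0636,0,0],
    [0,0,-0.1125,-0.0994,-0.0636,0,0],
    [0,0,-0.1125,-0.0994,-0.0636,0,0],
    [0,0,-0.1125,-0.0994,-0.0636,0,0]
  ]
}}

```text
clock: 4.7
eef_pos: [457.7, -206.3, 214.1]
tcp_rot: [3.141, -0.0, 2.62]
contact_force: [-0.2, 1.1, -3.9]
opening: 0.158
grasp_force: 31.3
```

```bash
python3 - <<'E'
from h import *
s=sensors.sense();print(s["clock"],s["eef_pos"],s["tcp_rot"],s["contact_force"],s["wrist_torque"])
fs=[]
for n in("scene","side"):
    im,P,K,T=cloud(n);np.savez(n+"2.npz",im=im,P=P,K=K,T=T)
    p=s["eef_pos"]; 
    c=(np.array([p[0],p[1],p[2]-20])-T[:3,3])@T[:3,:3];u=int(c[0]/c[2]*K[0,0]+K[0,2]);v=int(c[1]/c[2]*K[1,1]+K[1,2])
    print(n,u,v);fs.append(cv2.resize(im[max(v-80,0):v+80,max(u-80,0):u+80],(400,400),interpolation=cv2.INTER_CUBIC))
cv2.imwrite("pics/o4.png",np.hstack(fs)[...,::-1])
E
```

```text
4.7 [ 457.68079521 -206.27797835  214.1382601 ] [ 3.14148823e+00 -4.47638375e-04  2.61980289e+00] [-0.23633934  1.06620657 -3.85007538] [ 0.01496494  0.05644028 -0.02056651]
scene 343 188
side 298 144
```

View pics/o4.png

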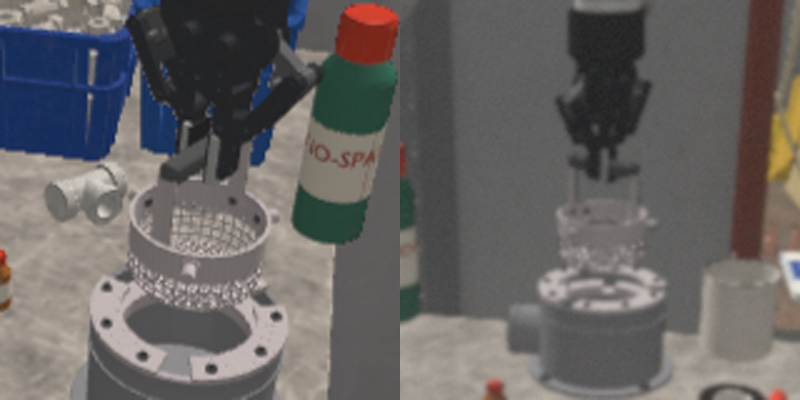

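```bash
python3 - <<'E'
from h import *
from scipy.optimize import least_squares as LS
tcp=np.array([457.7,-206.3])
for n in("scene","side"):
  for tag in("2",""):
    P=np.load(n+tag+".npz")["P"].reshape(-1,3);P=P[np.isfinite(P).all(1)]
    r=np.hypot(P[:,0]-458,P[:,1]+207)
    for nm,R,z0,z1,lo in(("band",46,167,180,40),("pot80-90",None,78,92,60),("pot50-70",None,50,70,60)):
        if nm=="band" and not tag: continue
        X=P[(P[:,2]>z0)&(P[:,2]<z1)&(r<80)&(r>lo)][:,:2]
        cam=np.load(n+".npz")["T"][:2,3];X=X[((X-[458,-207])@(cam-[458,-207]))>0]
        f=LS(lambda q:np.hypot(X[:,0]-q[0],X[:,1]-q[1])-(q[2] if R is None else R),[458,-207,70],loss="soft_l1",f_scale=1)
        print(n+tag,nm,len(X),f.x.round(2),"rms",np.sqrt(np.mean(f.fun**2)).round(2), "cov", np.abs(f.fun).mean().round(2))
  P=np.load(n+"2.npz")["P"].reshape(-1,3);r=np.hypot(P[:,0]-458,P[:,1]+207)
  X=P[(r<46)&(P[:,2]>225)&(P[:,2]<243)]
  print("bartop pts",len(X), P[(r<50)&(P[:,2]>160)&(P[:,2]<200)][:,2].max())
f=np.load("scene2.npz");a=orthop(f["im"],f["K"],f["T"],458,-207,181,60,5);g=cv2.cvtColor(a,cv2.COLOR_RGB2GRAY)
cv2.imwrite("pics/o5.png",cv2.resize(np.hstack([a,orthop(f["im"],f["K"],f["T"],458,-207,238,60,5)]),(800,400))[...,::-1])
E
```

```text
scene2 band 348 [ 458.27 -205.48   70.  ] rms 3.38 cov 1.64
scene2 pot80-90 443 [ 456.46 -205.55   69.01] rms 0.7 cov 0.54
scene2 pot50-70 555 [ 456.47 -205.62   69.  ] rms 0.75 cov 0.58
scene pot80-90 453 [ 456.53 -205.56   69.01] rms 0.72 cov 0.56
scene pot50-70 557 [ 456.39 -205.61   68.91] rms 0.67 cov 0.52
bartop pts 427 199.78571683799072
side2 band 195 [ 459.36 -206.59   70.  ] rms 4.03 cov 2.45
side2 pot80-90 251 [ 457.13 -207.07   68.6 ] rms 1.39 cov 1.08
side2 pot50-70 374 [ 457.68 -209.92   71.05] rms 2.21 cov 1.52
side pot80-90 250 [ 456.84 -207.19   68.52] rms 1.43 cov 1.13
side pot50-70 376 [ 457.95 -210.03   71.17] rms 2.35 cov 1.63
bartop pts 192 199.91076456222294
```

View pics/o5.png

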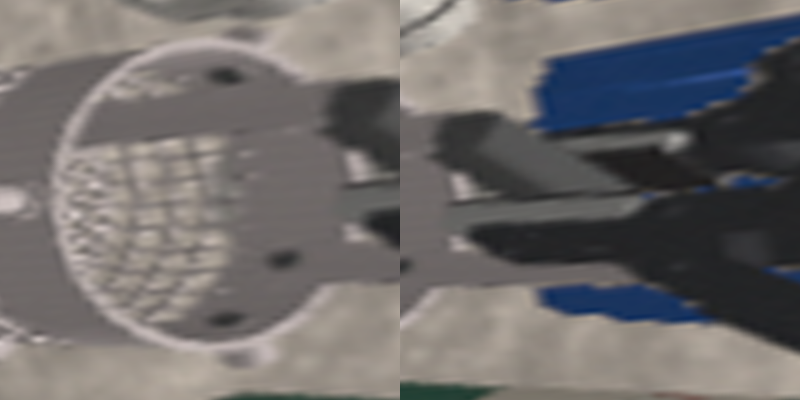

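Converted, 0.032 m / 0.5 = 0.064, 0.03 m / 0.5 = 0.06.

{"fn": "move_arm", "kwargs": {
  "motion": [
    [0,0,0,0.001,-0.0026,0.02,0],
    [0,0,0,0.001,-0.0026,0.04,0],
    [0,0,0,0.001,-0.0026,0.054,0],
    [0,0,0,0.001,-0.0026,0.06,0],
    [0,0,0,0.001,-0.0026,0.064,0],
    [0,0,0,0.001,-0.0026,0.064,0]
  ]
}}

```text
clock: 5.55
eef_pos: [456.8, -207.9, 182.3]
tcp_rot: [3.142, 0.0, 2.621]
contact_force: [0.6, -0.7, -3.6]
opening: 0.16
grasp_force: 31.3
```

Converted, 0.003 m / 0.5 = 0.006, 0.002 m / 0.5 = 0.004.

{"fn": "move_arm", "kwargs": {
  "motion": [
    [0,0,0,0,0,0.002,0],
    [0,0,0,0,0,0.004,0],
    [0,0,0,0,0,0.006,0],
    [0,0,0,0,0,0.006,0]
  ]
}}

```text
clock: 6.05
eef_pos: [456.7, -207.8, 179.2]
tcp_rot: [-3.142, -0.0, 2.621]
contact_force: [0.1, -1.0, -3.4]
opening: 0.157
grasp_force: 31.3
```

Converted, 0.006 m / 0.5 = 0.012, 0.0045 m / 0.5 = 0.009.

{"fn": "move_arm", "kwargs": {
  "motion": [
    [0,0,0,0,0,0.003,0],
    [0,0,0,0,0,0.006,0],
    [0,0,0,0,0,0.009,0],
    [0,0,0,0,0,0.012,0],
    [0,0,0,0,0,0.012,0],
    [0,0,0,0,0,0.012,0]
  ]
}}

```text
clock: 6.8
eef_pos: [456.8, -207.9, 173.3]
tcp_rot: [3.142, 0.0, 2.621]
contact_force: [-0.3, -0.3, -3.0]
opening: 0.15
grasp_force: 31.3
```

Converted, 0.009 m / 0.5 = 0.018, 0.0075 m / 0.5 = 0.015.

{"fn": "move_arm", "kwargs": {
  "motion": [
    [0,0,0,0,0,0.003,0],
    [0,0,0,0,0,0.006,0],
    [0,0,0,0,0,0.009,0],
    [0,0,0,0,0,0.012,0],
    [0,0,0,0,0,0.015,0],
    [0,0,0,0,0,0.018,0],
    [0,0,0,0,0,0.018,0]
  ]
}}

```text
clock: 7.68
eef_pos: [456.6, -207.8, 164.1]
tcp_rot: [-3.142, -0.0, 2.621]
contact_force: [0.2, -0.1, -2.6]
opening: 0.157
grasp_force: 31.3
```

Converted, 0.014 m / 0.5 = 0.028, 0.012 m / 0.5 = 0.024.

{"fn": "move_arm", "kwargs": {
  "motion": [
    [0,0,0,0,0,0.004,0],
    [0,0,0,0,0,0.008,0],
    [0,0,0,0,0,0.012,0],
    [0,0,0,0,0,0.016,0],
    [0,0,0,0,0,0.02,0],
    [0,0,0,0,0,0.024,0],
    [0,0,0,0,0,0.028,0],
    [0,0,0,0,0,0.028,0]
  ]
}}

```text
clock: 8.68
eef_pos: [456.6, -207.8, 150.1]
tcp_rot: [-3.142, -0.0, 2.621]
contact_force: [0.2, -0.3, -3.5]
opening: 0.156
grasp_force: 31.3
```

Converted, 0.004 m / 0.5 = 0.008, 0.003 m / 0.5 = 0.006.

{"fn": "move_arm", "kwargs": {
  "motion": [
    [0,0,0,0,0,0.002,0],
    [0,0,0,0,0,0.004,0],
    [0,0,0,0,0,0.006,0],
    [0,0,0,0,0,0.008,0],
    [0,0,0,0,0,0.008,0],
    [0,0,0,0,0,0.008,0]
  ]
}}

```text
clock: 9.43
eef_pos: [456.7, -207.9, 146.3]
tcp_rot: [3.142, 0.0, 2.621]
contact_force: [0.4, 0.2, -3.5]
opening: 0.156
grasp_force: 31.3
```

Converted, 0.01 m / 0.5 = 0.02, 0.009 m / 0.5 = 0.018.

{"fn": "move_arm", "kwargs": {
  "motion": [
    [0,0,0,0,0,0.003,0],
    [0,0,0,0,0,0.006,0],
    [0,0,0,0,0,0.009,0],
    [0,0,0,0,0,0.012,0],
    [0,0,0,0,0,0.015,0],
    [0,0,0,0,0,0.018,0],
    [0,0,0,0,0,0.02,0],
    [0,0,0,0,0,0.02,0]
  ]
}}

```text
clock: 10.42
eef_pos: [456.7, -207.9, 136.2]
tcp_rot: [-3.142, -0.0, 2.621]
contact_force: [0.2, -0.6, -3.3]
opening: 0.156
grasp_force: 31.3
```

Converted, 0.005 m / 0.5 = 0.01, 0.004 m / 0.5 = 0.008.

{"fn": "move_arm", "kwargs": {
  "motion": [
    [0,0,0,0,0,0.002,0],
    [0,0,0,0,0,0.004,0],
    [0,0,0,0,0,0.006,0],
    [0,0,0,0,0,0.008,0],
    [0,0,0,0,0,0.01,0],
    [0,0,0,0,0,0.01,0],
    [0,0,0,0,0,0.01,0]
  ]
}}

```text
clock: 11.3
eef_pos: [456.7, -207.8, 131.3]
tcp_rot: [-3.142, -0.0, 2.621]
contact_force: [-0.2, 0.6, -3.2]
opening: 0.157
grasp_force: 31.3
```

Ledge contact is expected at a TCP z of about 128.7, so I'll go down in 0.5 mm steps.

Converted, 0.0024 m / 0.5 = 0.0048, 0.002 m / 0.5 = 0.004.

{"fn": "move_arm", "kwargs": {
  "motion": [
    [0,0,0,0,0,0.001,0],
    [0,0,0,0,0,0.002,0],
    [0,0,0,0,0,0.003,0],
    [0,0,0,0,0,0.004,0],
    [0,0,0,0,0,0.0048,0],
    [0,0,0,0,0,0.0048,0]
  ]
}}

```text
clock: 12.05
eef_pos: [456.7, -207.8, 128.9]
tcp_rot: [-3.142, -0.0, 2.621]
contact_force: [-0.1, -0.9, -3.7]
opening: 0.155
grasp_force: 31.3
```

Converted, 0.0004 m / 0.5 = 0.0008, 0.0002 m / 0.5 = 0.0004.

{"fn": "move_arm", "kwargs": {
  "motion": [
    [0,0,0,0,0,0.0004,0],
    [0,0,0,0,0,0.0008,0],
    [0,0,0,0,0,0.0008,0]
  ]
}}

```text
clock: 12.42
eef_pos: [456.7, -207.9, 128.7]
tcp_rot: [3.142, 0.0, 2.621]
contact_force: [-1.7, 1.6, 1.6]
opening: 0.156
grasp_force: 32.0
```

Converted, 0.0001 m / 0.5 = 0.0002, 0.1 rad / 4 = 0.025.

{"fn": "move_arm", "kwargs": {
  "motion": [
    [0,0,0.0125,0,0,0.0002,0],
    [0,0,0.025,0,0,0.0002,0],
    [0,0,0.025,0,0,0.0002,0]
  ]
}}

```text
clock: 12.8
eef_pos: [457.0, -207.5, 128.6]
tcp_rot: [3.141, 0.0, 2.521]
contact_force: [-2.1, 4.5, 3.3]
opening: 0.155
grasp_force: 32.2
```

Converted, 0.1 rad / 4 = 0.025.

{"fn": "move_arm", "kwargs": {
  "motion": [
    [0,0,0.0125,0,0,0,0],
    [0,0,0.025,0,0,0,0],
    [0,0,0.025,0,0,0,0]
  ]
}}

```text
clock: 13.18
eef_pos: [457.1, -207.1, 128.7]
tcp_rot: [3.14, -0.0, 2.422]
contact_force: [-0.6, 8.6, 4.6]
opening: 0.158
grasp_force: 32.8
```

Converted, 0.1 rad / 4 = 0.025.

{"fn": "move_arm", "kwargs": {
  "motion": [
    [0,0,0.0125,0,0,0,0],
    [0,0,0.025,0,0,0,0],
    [0,0,0.025,0,0,0,0]
  ]
}}

```text
clock: 13.55
eef_pos: [457.1, -207.4, 128.6]
tcp_rot: [3.141, -0.0, 2.321]
contact_force: [0.1, 4.8, 4.1]
opening: 0.159
grasp_force: 32.3
```

Converted, 0.0004 m / 0.5 = 0.0008, 0.08 rad / 4 = 0.02.

{"fn": "move_arm", "kwargs": {
  "motion": [
    [0,0,0.01,0.0008,0.0008,0,0],
    [0,0,0.02,0.0008,0.0008,0,0],
    [0,0,0.02,0.0008,0.0008,0,0]
  ]
}}

```text
clock: 13.92
eef_pos: [457.3, -207.1, 128.7]
tcp_rot: [3.141, 0.001, 2.242]
contact_force: [-0.0, 6.1, 1.7]
opening: 0.162
grasp_force: 32.2
```

Converted, 0.04 rad / 4 = 0.01.

{"fn": "move_arm", "kwargs": {
  "motion": [
    [0,0,0.01,0,0,0,0],
    [0,0,0.01,0,0,0,0]
  ]
}}

```text
clock: 14.18
eef_pos: [457.3, -207.0, 128.7]
tcp_rot: [3.141, 0.0, 2.202]
contact_force: [0.5, 6.1, 2.6]
opening: 0.156
grasp_force: 32.2
```

Converted, 0.04 rad / 4 = 0.01.

{"fn": "move_arm", "kwargs": {
  "motion": [
    [0,0,0.01,0,0,0,0],
    [0,0,0.01,0,0,0,0]
  ]
}}

```text
clock: 14.42
eef_pos: [456.8, -207.5, 128.3]
tcp_rot: [-3.141, 0.0, 2.162]
contact_force: [-0.8, 0.2, -0.7]
opening: 0.155
grasp_force: 31.6
```

```bash
python3 - <<'E'
from h import *
s=sensors.sense();print(s["eef_pos"],s["tcp_rot"],s["contact_force"],s["wrist_torque"])
E
```

```text
[ 456.81430742 -207.51648238  128.29886381] [-3.14144290e+00  4.21266897e-04  2.16197102e+00] [-0.82370515  0.22626034 -0.73465567] [ 0.07859852  0.05933951 -0.02694533]
```

Converted, 0.0003 m / 0.5 = 0.0006, 0.0002 m / 0.5 = 0.0004.

{"fn": "move_arm", "kwargs": {
  "motion": [
    [0,0,0,0,0,0.0004,0],
    [0,0,0,0,0,0.0006,0]
  ]
}}

```text
clock: 14.68
eef_pos: [456.8, -207.5, 128.1]
tcp_rot: [3.142, 0.0, 2.161]
contact_force: [-1.2, 0.3, 0.7]
opening: 0.156
grasp_force: 31.8
```

Converted, 0.0002 m / 0.5 = 0.0004, 0.03 rad / 4 = 0.0075.

{"fn": "move_arm", "kwargs": {
  "motion": [
    [0,0,0.0075,0,0,0.0004,0],
    [0,0,0.0075,0,0,0.0004,0]
  ]
}}

```text
clock: 14.92
eef_pos: [456.6, -207.4, 127.7]
tcp_rot: [-3.141, -0.0, 2.13]
contact_force: [-0.2, -0.2, -2.0]
opening: 0.155
grasp_force: 31.4
```

Converted, 0.03 rad / 4 = 0.0075.

{"fn": "move_arm", "kwargs": {
  "motion": [
    [0,0,0.0075,0,0,0,0],
    [0,0,0.0075,0,0,0,0]
  ]
}}

```text
clock: 15.18
eef_pos: [456.6, -207.2, 127.7]
tcp_rot: [-3.141, -0.0, 2.1]
contact_force: [-0.6, -0.7, -4.4]
opening: 0.155
grasp_force: 31.3
```

Converted, 0.001 m / 0.5 = 0.002, 0.0005 m / 0.5 = 0.001.

{"fn": "move_arm", "kwargs": {
  "motion": [
    [0,0,0,0,0,0.001,0],
    [0,0,0,0,0,0.002,0],
    [0,0,0,0,0,0.002,0]
  ]
}}

```text
clock: 15.55
eef_pos: [456.7, -207.3, 126.8]
tcp_rot: [-3.141, -0.0, 2.101]
contact_force: [0.5, -0.1, -3.9]
opening: 0.161
grasp_force: 31.3
```

Converted, 0.002 m / 0.5 = 0.004, 0.0015 m / 0.5 = 0.003.

{"fn": "move_arm", "kwargs": {
  "motion": [
    [0,0,0,0,0,0.001,0],
    [0,0,0,0,0,0.002,0],
    [0,0,0,0,0,0.003,0],
    [0,0,0,0,0,0.004,0],
    [0,0,0,0,0,0.004,0]
  ]
}}

```text
clock: 16.18
eef_pos: [456.8, -207.3, 125.0]
tcp_rot: [3.142, 0.0, 2.101]
contact_force: [-0.4, 1.0, -0.6]
opening: 0.155
grasp_force: 31.8
```

Converted, 0.002 m / 0.5 = 0.004, 0.0015 m / 0.5 = 0.003.

{"fn": "move_arm", "kwargs": {
  "motion": [
    [0,0,0,0,0,0.001,0],
    [0,0,0,0,0,0.002,0],
    [0,0,0,0,0,0.003,0],
    [0,0,0,0,0,0.004,0],
    [0,0,0,0,0,0.004,0]
  ]
}}

```text
clock: 16.8
eef_pos: [456.6, -207.1, 122.7]
tcp_rot: [-3.141, -0.001, 2.101]
contact_force: [-0.3, 1.9, 1.0]
opening: 0.155
grasp_force: 32.1
```

Converted, 0.0015 m / 0.5 = 0.003, 0.001 m / 0.5 = 0.002, 0.01 rad / 4 = 0.0025.

{"fn": "move_arm", "kwargs": {
  "motion": [
    [0,0,0.0025,0,0,0,0],
    [0,0,0.0025,0,0,0.001,0],
    [0,0,0.0025,0,0,0.002,0],
    [0,0,0.0025,0,0,0.003,0],
    [0,0,0.0025,0,0,0.003,0]
  ]
}}

```text
clock: 17.42
eef_pos: [456.6, -207.2, 121.2]
tcp_rot: [-3.141, -0.0, 2.091]
contact_force: [-1.3, 3.4, -1.1]
opening: 0.159
grasp_force: 31.6
```

Converted, 0.0006 m / 0.5 = 0.0012, 0.0003 m / 0.5 = 0.0006.

{"fn": "move_arm", "kwargs": {
  "motion": [
    [0,0,0,0,0,0.0006,0],
    [0,0,0,0,0,0.0012,0],
    [0,0,0,0,0,0.0012,0]
  ]
}}

```text
clock: 17.8
eef_pos: [456.7, -207.3, 120.9]
tcp_rot: [-3.142, -0.0, 2.091]
contact_force: [-3.2, 3.4, 2.7]
opening: 0.155
grasp_force: 32.2
```

{"fn": "move_arm", "kwargs": {
  "motion": [
    [0,0,0,0,0,0,0.02],
    [0,0,0,0,0,0,0.03],
    [0,0,0,0,0,0,0.04],
    [0,0,0,0,0,0,0.05],
    [0,0,0,0,0,0,0.05],
    [0,0,0,0,0,0,0.05]
  ]
}}

```text
clock: 18.55
eef_pos: [456.8, -207.3, 120.8]
tcp_rot: [3.142, 0.0, 2.091]
contact_force: [0.3, -1.0, 0.5]
opening: 0.582
grasp_force: 0.0
```

Converted, -0.09 m / 0.5 = -0.18, -0.06 m / 0.5 = -0.12.

{"fn": "move_arm", "kwargs": {
  "motion": [
    [0,0,0,0,0,-0.02,0.05],
    [0,0,0,0,0,-0.06,0.05],
    [0,0,0,0,0,-0.12,0.05],
    [0,0,0,0,0,-0.18,0.05],
    [0,0,0,0,0,-0.18,0.05],
    [0,0,0,0,0,-0.18,0.05]
  ]
}}

```text
clock: 19.3
eef_pos: [456.5, -207.2, 210.6]
tcp_rot: [-3.142, -0.0, 2.091]
contact_force: [0.6, -0.5, -0.2]
opening: 0.587
grasp_force: 0.0
```

```bash
python3 - <<'E'
from h import *
s=sensors.sense();print(s["clock"],s["eef_pos"],s["contact_force"],s["opening"])
for n in("scene","side"):
    im,P,K,T=cloud(n);r=np.hypot(P[...,0]-457,P[...,1]+207)
    m=(r<46)&(P[...,2]>110)&(P[...,2]<165)
    # depth points of the bar, top height and slope along its length (sieve yaw-> bar dir = yaw+90)
    X=P[m];X=X[X[:,2]>135]
    a=X[:,:2]-[457,-207];v=np.linalg.svd(a-a.mean(0))[2][0];t=a@v
    print(n,len(X),"zmax",np.percentile(X[:,2],[50,90,98]).round(1),"dir",np.degrees(np.arctan2(v[1],v[0])).round(1),[np.percentile(X[(t>=lo)&(t<lo+20),2],90).round(1) for lo in(-40,-20,0,20) if ((t>=lo)&(t<lo+20)).sum()>5])
    if n=="scene":cv2.imwrite("pics/end.png",cv2.resize(im[130:290,250:410],(600,600),interpolation=cv2.INTER_CUBIC)[...,::-1])
E
```

```text
19.3 [ 456.4778947  -207.16476701  210.62948097] [ 0.56607792 -0.53020354 -0.24816752] 0.586600614204725
scene 427 zmax [144.  145.7 146.6] dir 119.2 [np.float64(145.9), np.float64(145.7), np.float64(146.1), np.float64(145.7)]
side 107 zmax [144.2 146.4 146.9] dir 121.2 [np.float64(146.4), np.float64(146.9), np.float64(145.9), np.float64(146.3)]
```

View pics/end.png

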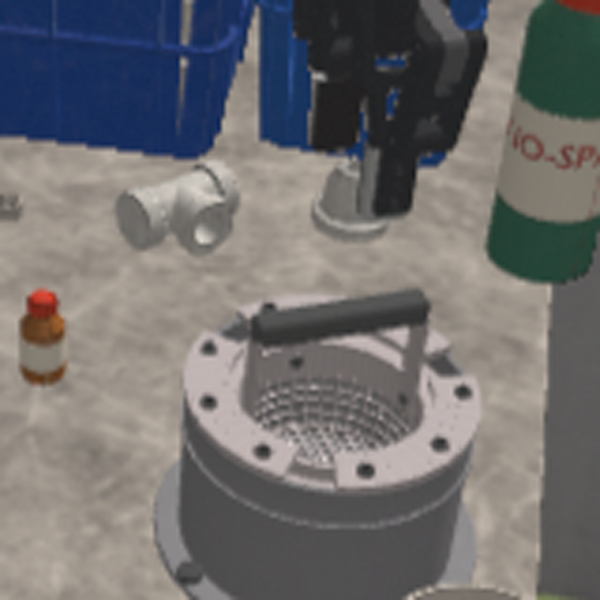

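The sieve sits level in the pot, with the bar top at about 145 mm (145 expected in the notches, 153 on the ledge). The gripper is clear and the bottle and tee look undisturbed.

```bash
python3 -c "
from rig import order
print(order.sign_off())"
```

```text
the job is handed in; nothing more can be done
None
```

The sieve hangs level in the inlet pot with its three lugs down in the locking notches after a clockwise turn of about 30°; it is released, the arm is clear, and the job was handed in at about 19 s.

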